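Load-test a return spring and sort it

ROBOT

A 7-joint arm with a two-finger parallel gripper is mounted at the origin on the work surface. World frame = base frame: x ahead of the robot, y to its left, z up, the work surface at z = 0. Lengths are in mm, angles in rad, forces in N, time in s.
With the tool pointing down it reaches from about 400 to 900 mm from the base axis. Payload 5.6 kg.
Tool frame: the origin (TCP) lies midway between the tips of the shut fingers; the grasp point (between the pads) lies 19 mm behind it; x points along the fingers, y is the direction in which the jaws open and shut, and the axes are right-handed (so a half turn about x gives the same grasp; the last joint's range is limited). The gripper opens to 92 mm and grips with 3 to 60 N. Pads are 20 mm wide; open, the fingers measure 128 mm over their backs; the gripper's body (75 mm by 189 mm) begins 69 mm behind the grasp point.
Start: joints at [-1.291, 0.468, -0.012, 1.603, 0.006, 1.071, -0.056], TCP at [206.236, 616.422, 214.592] pointing down, gripper open.
Joint ranges: [-2.53, 2.53], [-0.31, 2.02], [-1.57, 1.55], [0.28, 2.44], [-1.29, 4.43], [0.15, 1.84], [-2.92, 2.92]. Speed limits (rad/s): [2.57, 2.57, 3.14, 3.14, 3.14, 3.14, 3.14].

INTERFACE

Orientations are given as a rotation vector (axis times angle).
In Python, from cell import robot, grip, kin, viewer gives the robot as it stands. Calls block until the motion is done:
- robot.movep(position, orientation): joint-space move of the TCP to a pose.
- robot.servo_line(position, feed=150, rotation=None): straight line of the TCP; rotation=None keeps the orientation; feed is the mean speed in mm/s.
- robot.goto_joints(angles): joint-space move.
- grip(opening, newtons=None): opening from 0.0 (shut) to 1.0 (fully open); newtons is the grip in N (None keeps the last); returns when the fingers have stopped.
- robot.hold(seconds).
- kin.ik(position, orientation): joint angles nearest the present ones, or None.
- robot.observe(): the state.
- viewer.read_camera(name): name is "side" or "top"; returns the picture (384x512x3 uint8, red, green, blue); there is no depth.
- viewer.camera_info(name): a dict with "camera_matrix" (3x3 intrinsics, pixels), "k1" (the pictures are not rectified: a ray, as slopes to the right and down, at radius r is drawn at 1 + k1 r^2 times it, then the intrinsics apply), "R" (3x3) and "t" (3): a world point X has camera coordinates R X + t. Camera axes: x right, y down, z forward; pixel columns grow to the right and rows downward; lengths in mm; the calibration is good to about 2 mm. A picture is of the moment at which its call begins. camera_info takes no time and is no camera call.
A pose or a line that the arm cannot do raises robot.IKError and nothing moves.
- robot.job_done(): hands the job in, once; it reports no verdict.
Trained networks look in the newest picture that a camera, given by its name, has taken for a name from the list of things; names that differ only in an ending like _2 or _b are one class to them, and where a whole thing is asked for, a point or a joint stands for the part that bears it (a point fixed in the world has none). Each returns a list of dicts, best first, with "confidence" (0 to 1); they miss things now and then, are a little off and sometimes report something else, mostly with a low value. They report only what shows in the picture. A call takes as long as a camera call. They do not tell look-alikes from the thing itself.
- viewer.silhouettes(name, camera): "mask" (384x512 bool, what is visible of it).
- viewer.pinpoint(name, camera): "at" ([x, y, z] in mm, in the coordinates of the camera as it stood for that picture, good to about 4 mm: a listed point, or the origin of a listed thing).
The state is a dict: "t": time; "joints": joint angles; "joint_velocities": joint speeds; "joint_torque": joint torques, N m; "tcp_pos": TCP position; "tcp_rot": TCP orientation; "contact_force": force on the tool from outside, world axes, zero at the start; "wrist_torque": the same for the moment, N m; "grip_width": opening from 0.0 (shut) to 1.0 (fully open).
Only numpy, scipy, OpenCV 4.12 (cv2) and the standard library are available. Lean on these libraries where they do the work, as an engineer would, in place of code of your own. Each camera call takes 0.05 s, during which the arm holds its last target. There are 200 camera calls.

TASK

Stand the return-spring cartridge in the round recess of the spring tester and press it straight down with a load of about 15 newtons for a second, never more than 20, so that its disc carries the drag pointer down to the loaded length; let nothing but the spring move the pointer. Then compare: if the pointer has stayed above the reference mark, stand the spring upright in the square tray; if it has been driven below the mark, stand it upright in the round dish (level with the mark, either will do). Leave the other things on the table alone.

Things in the scene. Friction and masses are not known exactly. Their poses are not given: they have to be found in the camera images.
- spring: Spring cartridge, 0.15 kg, upright (z); origin: centre of its underside. Upwards: dark foot, diameter 32, 12 mm tall, bevelled; coil, diameter 30; disc, diameter 48, 5 mm thick; dark grip stud, diameter 16, 40 mm tall. Unloaded, the disc's underside is 66 mm and the stud's top 111 mm above the origin. Disc and stud slide down by 28 mm at most; stiffness differs from spring to spring, rising on the way. Lift it by the stud.
- tester: The spring tester, fixed: aluminium plate 160 (x) by 120 (y) by 18 mm, origin at the centre of its underside. A steel column 14 x 18 mm stands 30 mm towards +x from the origin, top 112 mm above the table; 48 mm towards +y of the column a thin post, diameter 8 mm, top 84 mm above the table, carries the reference mark.
- seat (a point): Centre of the floor of the tester's round recess (diameter 35 mm, 8 mm deep with a bevelled rim, floor 10 mm above the table). It lies 25 mm towards -x from the plate's origin, 55 mm from the column; its x axis points to the column.
- pointer: Drag pointer on the column: slides up and down, stays where left (1 N friction), starts above any loaded length. Its arm, 10 mm wide, 4 mm thick, points to the seat and ends 20 mm from the seat's axis: foot and coil pass it, the disc of a seated spring lands on it and pushes it down. Origin: on the column's axis, level with the arm's top (= disc underside) and its needle, which points to +y.
- mark (a point): The reference mark: tip of a fixed horizontal needle on the thin post, pointing to the pointer's needle, 61 mm above the table. Compare its height with the pointer's origin.
- square_tray: Fixed square black tray for good springs, 112 x 112 mm, 20 mm tall, walls and floor 5 mm thick. Origin: centre of its underside.
- round_dish: Fixed round black dish for tired springs, diameter 114 mm at the rim and 104 mm at the foot, 20 mm tall, walls and floor 5 mm thick. Origin: centre of its underside.
- lens_mount: Bystander: a round lens of 32 mm in a black frame 44 mm wide, on a steel post of 13 mm and a 50 x 40 x 10 mm black foot, 110 mm tall in all. Origin: underside.
- dropper: Bystander: a small white bottle, diameter 28 mm, 60 mm tall. Origin: underside.
- driver: Bystander: a screwdriver with a red handle, 150 mm long, lying. Origin: underside.
- post_holder: Bystander: a black upright socket, foot diameter 44 mm, 53 mm tall, with a small thumb screw. Origin: underside.
- collar: Bystander: a flat steel ring, outer diameter 30 mm, 10 mm tall. Origin: underside.
Not all that is in view belongs to the job. Of the things that look like the spring, the smallest one is meant.

How it is judged (in metres and radians):
On the way:
1. the spring, standing fully down in the recess, is pressed on the tester with 13 to 17.5 N for 0.8 s (contact force between spring and tester between 13 and 17.5 N and horizontal distance between spring and seat below 0.004 m and z of spring in the frame of seat below 0.0025 m and angle between spring's own z axis and vertical below 0.08 rad), for 0.8 s.
At the end, for the whole second after the job is handed in: The spring stands upright (within 0.15 rad), at rest and let go on the floor of the square tray if the drag pointer was left above the mark, or of the round dish if it was left below; within 2 mm of the mark's height either is accepted (((z of pointer in the frame of mark above -0.002 m and (horizontal distance between spring and square_tray below 0.05 m and z of spring in the frame of square_tray between 0.001 and 0.009 m)) or (z of pointer in the frame of mark below 0.002 m and (horizontal distance between spring and round_dish below 0.05 m and z of spring in the frame of round_dish between 0.001 and 0.009 m))) and angle between spring's own z axis and vertical below 0.15 rad and linear speed of spring below 0.02 m/s); the robot touches nothing.
It fails at once if the spring is pressed on the tester with more than 20 N (contact force between spring and tester above 20 N).
It fails at once if the robot itself pushes the drag pointer (contact force between any of the arm, the fingers and pointer above 0.5 N).
It fails at once if a bystander is moved by more than 20 mm (distance of any of lens_mount, dropper, driver, post_holder, collar from where it was at the start of the episode above 0.02 m).
It also fails if it takes over 58 s, if anything falls off the work surface, if the arm or the gripper's body presses on something with over 40 N, if the wrist force passes 120 N, or if a joint passes its speed limit or range.

## Working session

There is one attempt and no reset: what is moved stays moved. The work goes in short steps, each a Python script; the robot and the scene stay as the last script left them, time stands still between calls to the robot, and variables do not carry over. Pictures are saved under pics/ and viewed, about 8 in all and at most 12, crops included, and the job is handed in when it is done.

```bash
mkdir -p pics; ls; cat > h.py <<'E'
import numpy as np, cv2
from cell import robot, grip, kin, viewer
def world(p,cam):
    i=viewer.camera_info(cam); return np.array(i["R"]).T@(np.array(p)-np.array(i["t"]))
def proj(X,cam):
    i=viewer.camera_info(cam); c=np.array(i["R"])@np.array(X,float)+np.array(i["t"])
    s=c[:2]/c[2]; s=s*(1+i["k1"]*(s@s)); K=np.array(i["camera_matrix"]); return (K@np.array([*s,1]))[:2]
def ray(uv,cam):
    i=viewer.camera_info(cam); K=np.array(i["camera_matrix"]); d=np.linalg.inv(K)@np.array([uv[0],uv[1],1.]); d=d[:2]; s=d.copy()
    for _ in range(30): s=d/(1+i["k1"]*(s@s))
    R=np.array(i["R"]); t=np.array(i["t"]); return -R.T@t, R.T@np.array([*s,1])
def at_z(uv,cam,z):
    o,d=ray(uv,cam); return o+d*(z-o[2])/d[2]
def snap(cam,name):
    im=viewer.read_camera(cam); cv2.imwrite(f"pics/{name}.png",im[:,:,::-1]); return im
E
python3 - <<'E'
from h import *
np.set_printoptions(precision=1,suppress=True)
a=snap("side","side0");b=snap("top","top0")
for c in("side","top"):
    print(c,world([0,0,0],c))
    for n in ["spring","tester","seat","pointer","mark","square_tray","round_dish","lens_mount","dropper","driver","post_holder","collar"]:
        for r in viewer.pinpoint(n,c):
            if r["confidence"]>.2:
                w=world(r["at"],c); print(n,round(r["confidence"],2),w,proj(w,c))
print(robot.observe())
E
```

```text
pics
side [367.7 689.4 551.5]
spring 0.92 [ 581.  -247.2   -1.6] [256.7 175.7]
spring 0.89 [ 624.9 -348.5   -2. ] [250.  158.3]
spring 0.57 [ 713.3 -309.7    1.2] [218.8 160.3]
tester 0.89 [579.9  -8.9  -6.1] [235.  226.9]
seat 0.88 [554.5 -12.    5.9] [245.7 223.5]
pointer 0.56 [604.4   7.7  88.9] [220.6 195.5]
mark 0.73 [602.   28.9  64.6] [219.5 210.1]
square_tray 0.91 [439.1 309.5  -4. ] [266.9 354.3]
round_dish 0.83 [ 444.  -311.5   -5.1] [307.3 170.9]
round_dish 0.35 [608.9   6.7  90. ] [218.8 194.6]
lens_mount 0.86 [585.6 286.7  -0.1] [186.7 325.1]
dropper 0.85 [698.2 164.6   3.8] [156.5 266. ]
driver 0.88 [380.9  45.6  -3.8] [318.2 253.4]
post_holder 0.63 [ 722.5 -154.3   -3.8] [198.6 187.6]
collar 0.47 [ 410.5 -159.    -1.9] [313.8 199.4]
top [436.9   3.3 921. ]
spring 0.85 [ 618.  -351.1    3.8] [384.3 168.2]
spring 0.85 [ 721.8 -314.3   -2. ] [368.6 129.1]
spring 0.75 [ 583.8 -254.7    1.4] [346.5 180.8]
tester 0.6 [578.4  -8.9   5.3] [250.6 180.6]
seat 0.57 [561.9 -17.7   9.2] [254.  186.8]
pointer 0.67 [609.3   8.3  85.7] [244.1 162. ]
pointer 0.55 [591.8 282.5  -2.1] [1
[... 152 characters left out ...]
ound_dish 0.55 [ 442.  -310.6    0.4] [369.2 236.9]
lens_mount 0.85 [589.7 283.1  -3.7] [136.  174.2]
dropper 0.55 [701.5 171.2   5.7] [181.3 131.5]
driver 0.85 [386.8  47.8  -1.5] [226.5 256.3]
post_holder 0.78 [ 721.5 -148.    -0.5] [305.1 127.7]
collar 0.68 [ 408.  -157.1    0.5] [308.3 249.3]
{'t': 1.3, 'joints': array([-1.3,  0.5, -0. ,  1.6,  0. ,  1.1, -0.1]), 'joint_velocities': array([ 0.,  0.,  0., -0.,  0., -0., -0.]), 'joint_torque': array([ -0. , -52. ,  -0. , -24.4,  -0.1,   0. ,   0. ]), 'tcp_pos': array([206.2, 616.4, 214.6]), 'tcp_rot': array([ 0.3,  1.6, -0.3]), 'contact_force': array([-0.5,  0.3,  0.2]), 'wrist_torque': array([0., 0., 0.]), 'grip_width': 1.000337832231203}
```

View both.

```bash
python3 - <<'E'
import cv2,numpy as np
a=cv2.imread("pics/side0.png");b=cv2.imread("pics/top0.png")
cv2.imwrite("pics/v1.png",np.hstack([cv2.resize(a[130:260,180:340],(400,325),interpolation=3),cv2.resize(b[100:230,300:460],(400,325),interpolation=3)]))
E
```

```text
(no output)
```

View pics/v1.png

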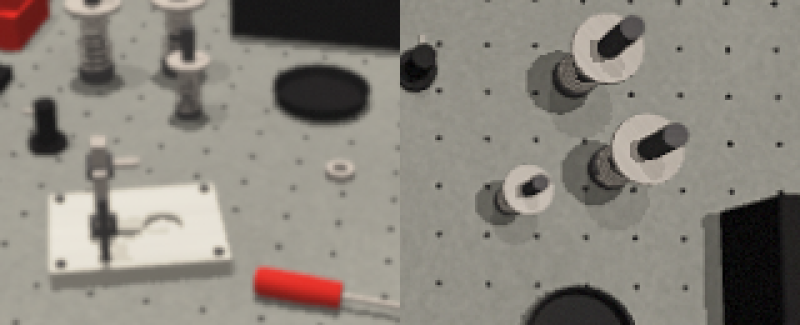

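View pics/top0.png

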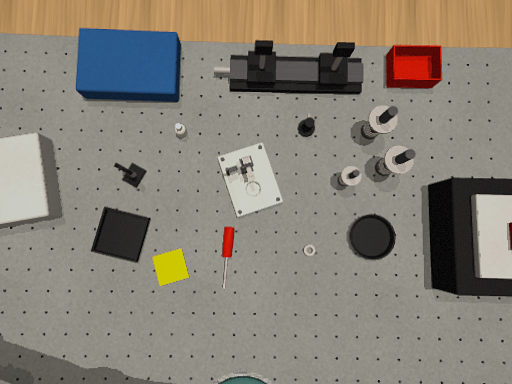

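```bash
python3 - <<'E'
import cv2,numpy as np
a=cv2.imread("pics/side0.png");b=cv2.imread("pics/top0.png")
f=lambda im,x,y,w,h:cv2.resize(im[y:y+h,x:x+w],(400,300),interpolation=2)
cv2.imwrite("pics/v2.png",np.vstack([np.hstack([f(b,204,134,96,72),f(a,185,180,100,75)]),np.hstack([f(b,322,153,48,36),f(a,231,142,48,36)])]))
E
```

```text
(no output)
```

View pics/v2.png

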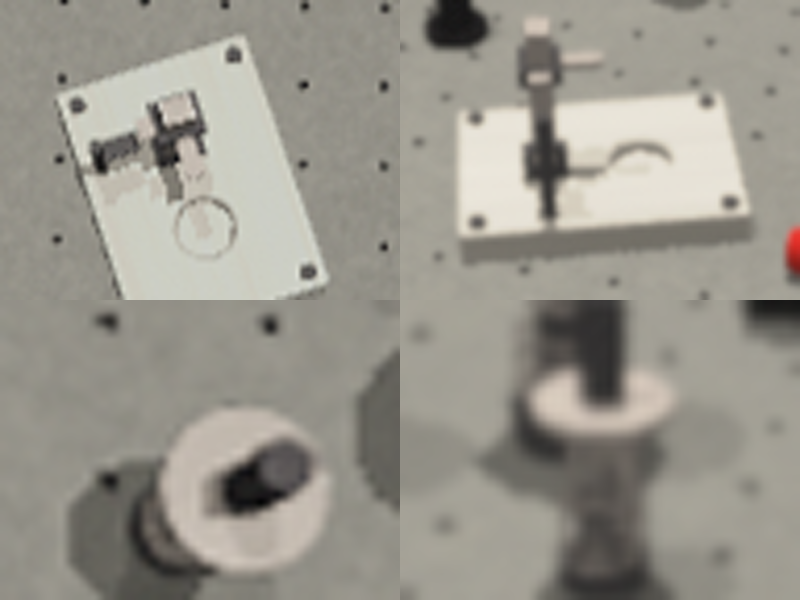

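```bash
python3 - <<'E'
from h import *
np.set_printoptions(precision=1,suppress=True)
t=lambda x,y:(204+x/4.167-.4,134+y/4.167-.4)
s=lambda x,y:(185+(x-400)/4-.4,180+y/4-.4)
print("disc",at_z((351,175.4),"top",70),at_z((254.5,153.5),"side",70))
print("seat",at_z(t(206,227),"top",17),at_z(s(640.5,162),"side",17))
T=[at_z(t(*p),"top",18)[:2] for p in((78,105),(234,54),(308,271))]
S=[at_z(s(*p),"side",18)[:2] for p in((476,118),(707,101),(730,202),(477,221))]
print("T",T,(T[0]+T[2])/2, T[0]-T[1]); print("S",S,sum(S)/4, S[0]-S[1],S[3]-S[2],S[0]-S[3])
# automatic disc: bright blob hull centroid vs model
from scipy.optimize import minimize
for cam,f,(x0,y0,x1,y1) in(("top","top0",(338,163,364,189)),("side","side0",(244,145,267,163))):
    im=cv2.imread(f"pics/{f}.png").astype(int).min(2)[y0:y1,x0:x1]
    m=(im>150).astype(np.uint8); n,l,st,_=cv2.connectedComponentsWithStats(m); k=1+st[1:,4].argmax()
    c=cv2.convexHull(np.argwhere(l==k)[:,::-1].astype(np.int32)); M=cv2.moments(c); ct=np.array([M["m10"]/M["m00"]+x0,M["m01"]/M["m00"]+y0])
    print(cam,ct,cv2.boundingRect(c),at_z(ct,cam,70))
E
```

```text
disc [ 585.9 -246.1   70. ] [ 586.  -243.6   70. ]
seat [557.7 -15.1  17. ] [555.9  -9.8  17. ]
T [array([630.3,  63.7]), array([664. , -30.1]), array([532.3, -76.7])] [581.3  -6.5] [-33.8  93.8]
S [array([663.1, -30.4]), array([531.3, -77.6]), array([498.,  17.]), array([629.9,  63.4])] [580.6  -6.9] [131.9  47.2] [131.9  46.4] [ 33.3 -93.8]
top [351.2 175.1] (4, 3, 20, 19) [ 586.7 -246.6   70. ]
side [256.1 153.1] (3, 4, 20, 9) [ 582.2 -246.6   70. ]
```

```bash
cat >> h.py <<'E'
from scipy.spatial.transform import Rotation as Ro
def down(a):
    x=np.array([0,0,-1.]); y=np.array([np.cos(a),np.sin(a),0]); return Ro.from_matrix(np.c_[x,y,np.cross(x,y)]).as_rotvec()
def st():
    o=robot.observe(); print("t%.1f"%o["t"],np.round(o["tcp_pos"],1),"F",np.round(o["contact_force"],2),"w%.3f"%o["grip_width"],flush=True); return o
SEAT=np.array([557.5,-15.1]); YAW=.344
E
python3 - <<'E'
from h import *
np.set_printoptions(precision=2,suppress=True)
print(Ro.from_rotvec(robot.observe()["tcp_rot"]).as_matrix())
for n,p,aa in(("spring",[585.5,-246.5,150],[.38,.38-np.pi,0,-1.2]),("seat",[557.5,-15.1,150],[YAW+np.pi/2,YAW-np.pi/2]),("dish",[443,-311,150],[0,1.57,-1.57,3.14]),("tray",[437,308,150],[0,1.57,-1.57,3.14])):
    for a in aa: print(n,a,kin.ik(p,down(a)))
E
```

```text
[[ 0.    0.32  0.95]
 [ 0.    0.95 -0.32]
 [-1.    0.    0.  ]]
spring 0.38 [-0.3   0.68  0.94  1.74 -0.62  1.05  1.24]
spring -2.7615926535897932 [-0.46  0.94  1.34  1.75 -0.96  1.28 -1.64]
spring 0 [-0.31  0.69  0.96  1.74 -0.64  1.06  0.88]
spring -1.2 [-0.36  0.74  1.06  1.74 -0.72  1.1  -0.26]
seat 1.9147963267948964 [-0.33  0.4   0.37  1.91 -0.19  0.87  2.05]
seat -1.2267963267948967 [-0.62  0.47  0.75  1.93 -0.4   0.9  -0.89]
dish 0 [-0.03  0.43  0.73  1.96 -0.37  0.88  0.89]
dish 1.57 [-0.27  0.58  1.09  1.98 -0.62  0.98  2.71]
dish -1.57 [-0.09  0.46  0.82  1.97 -0.43  0.9  -0.62]
dish 3.14 [-0.38  0.77  1.35  1.98 -0.85  1.13 -1.8 ]
tray 0 [-0.96  0.36  0.35  1.96 -0.16  0.84 -0.53]
tray 1.57 [-0.71  0.35  0.04  1.95 -0.02  0.84  0.91]
tray -1.57 [-1.19  0.4   0.64  1.98 -0.31  0.86 -1.96]
tray 3.14 [-0.46  0.37 -0.26  1.93  0.13  0.85  2.35]
```

```bash
python3 - <<'E'
from h import *
robot.movep([585.5,-246.5,215],down(.38)); st()
grip(0.55)
robot.servo_line([585.5,-246.5,135],feed=150); st()
snap("top","t1");snap("side","s1")
a=cv2.imread("pics/side0.png")
f=lambda p,x,y,w,h:cv2.resize(cv2.imread(p)[y:y+h,x:x+w],(400,300),interpolation=2)
cv2.imwrite("pics/v3.png",np.hstack([f("pics/t1.png",310,140,96,72),f("pics/s1.png",210,100,96,72)]))
for z in(71,111):print(proj([585.5,-246.5,z],"top"),proj([585.5,-246.5,z],"side"))
E
```

```text
t4.6 [ 585.9 -245.5  214.8] F [-0.25 -0.46  0.39] w0.997
t6.0 [ 585.9 -247.   135.6] F [-0.5   0.9   0.22] w0.549
[351.2739141  175.51774358] [254.90534766 152.71944211]
[356.44094126 172.57321666] [254.78403568 139.39864793]
```

View pics/v3.png

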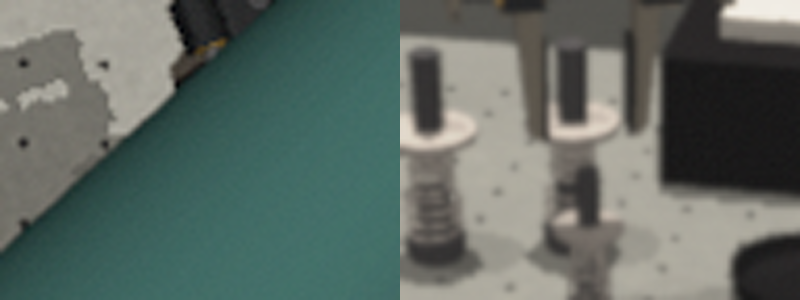

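```bash
python3 - <<'E'
from h import *
robot.servo_line([585.5,-246.5,77],feed=60); st()
grip(0.0,8); st()
grip(0.0,45); o=st()
robot.servo_line([585.5,-246.5,100],feed=60); st()
snap("side","s2")
robot.servo_line([585.5,-246.5,235],feed=150); st()
snap("top","t2")
robot.movep([*SEAT,235],down(YAW+np.pi/2)); robot.hold(.2); st()
snap("side","s3");snap("top","t3")
f=lambda p,x,y,w,h:cv2.resize(cv2.imread(p)[y:y+h,x:x+w],(400,300),interpolation=2)
cv2.imwrite("pics/v4.png",np.vstack([np.hstack([f("pics/s2.png",210,110,96,72),f("pics/t2.png",300,120,128,96)]),np.hstack([f("pics/s3.png",185,130,128,96),f("pics/t3.png",200,120,128,96)])]))
E
```

```text
t7.2 [ 585.8 -246.7   77.4] F [-0.62  0.55  0.84] w0.551
t7.9 [ 585.7 -246.4   77.1] F [0.22 0.72 0.08] w0.172
t8.1 [ 585.7 -246.4   77. ] F [ 0.84 -0.09 -0.09] w0.162
t8.6 [ 585.6 -246.4  100.3] F [-0.2  -0.18 -0.71] w0.164
t9.7 [ 585. -246.  234.] F [ 0.21  0.39 -1.75] w0.163
t10.9 [557.6 -16.8 234.8] F [ 0.1   0.46 -0.93] w0.161
```

View pics/v4.png

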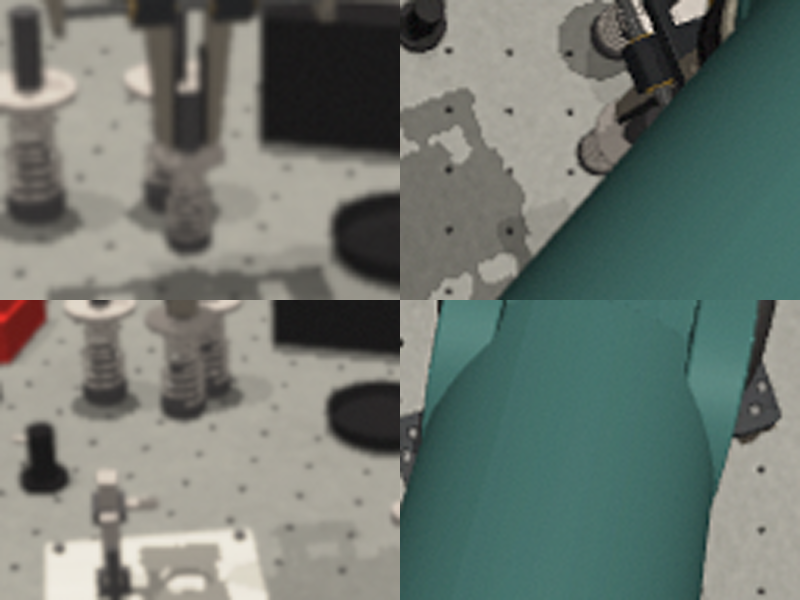

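```bash
python3 - <<'E'
from h import *
o=st()
p=o["tcp_pos"]
im=cv2.imread("pics/s3.png")
x0,y0=228,125
c=cv2.resize(im[y0:y0+45,x0:x0+30],(400,600),interpolation=2); k=400/30
def dr(pts,col):
    q=((np.array([proj(X,"side") for X in pts])-[x0,y0]+.5)*k).astype(np.int32); cv2.polylines(c,[q],True,col,1)
z0=p[2]-77; th=np.linspace(0,6.28,40)
for r,z in((24,66),(24,71),(16,0),(16,12)): dr([[p[0]+r*np.cos(t),p[1]+r*np.sin(t),z0+z] for t in th],(0,0,255))
cv2.imwrite("pics/v5.png",c)
E
```

```text
t11.0 [557.6 -16.2 234.8] F [ 0.26 -0.84 -1.84] w0.164
```

View pics/v5.png

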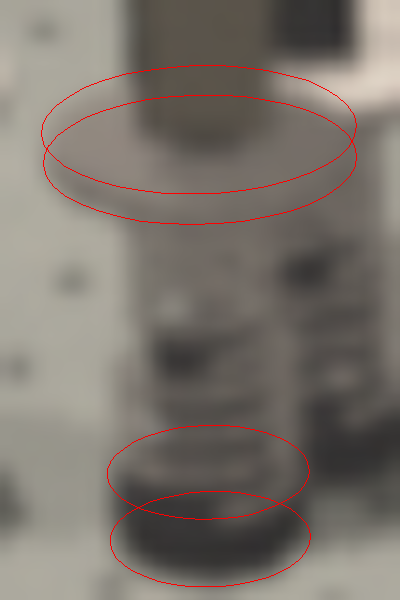

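```bash
cat >> h.py <<'E'
def meas(n=8):
    P=[];F=[]
    for _ in range(n):
        o=robot.observe();P.append(o["tcp_pos"]);F.append(o["contact_force"]);robot.hold(.01)
    P=np.mean(P,0);F=np.mean(F,0);print("t%.1f"%o["t"],np.round(P,1),np.round(F,2),"w%.3f"%o["grip_width"],flush=True);return P,F
E
python3 - <<'E'
from h import *
meas()
robot.servo_line([*SEAT,115],feed=120); robot.hold(.2); P,F=meas()
d=SEAT-P[:2]; print(d)
for z in(104,100,97,95,93):
    robot.servo_line([*SEAT,z],feed=30); P,F=meas(5)
    if F[2]>4: break
snap("side","s4")
c=cv2.resize(cv2.imread("pics/s4.png")[165:255,185:305],(800,600),interpolation=2); cv2.imwrite("pics/v6.png",c)
E
```

```text
t11.0 [557.6 -16.1 234.8] [ 0.16 -0.15 -1.46] w0.162
t12.5 [557.9 -15.  115.6] [ 0.1   0.29 -1.6 ] w0.163
[-0.36107671 -0.09121244]
t13.0 [557.4 -15.2 103.8] [ 0.25  0.38 -1.68] w0.163
t13.3 [557.4 -15.1  99.9] [ 0.31 -0.11 -1.69] w0.163
t13.6 [557.4 -15.1  96.8] [ 0.16  0.02 -1.62] w0.165
t13.9 [557.4 -15.1  94.9] [ 0.2   0.04 -1.51] w0.163
t14.2 [557.4 -15.1  92.9] [ 0.35 -0.04 -1.33] w0.164
```

View pics/v6.png

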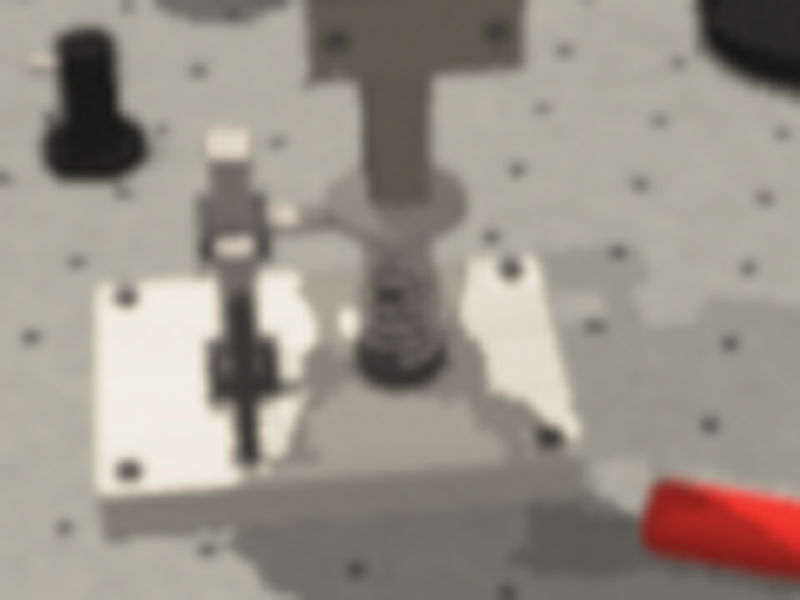

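```bash
python3 - <<'E'
from h import *
for z in np.arange(91.5,83.4,-1):
    robot.servo_line([*SEAT,z],feed=20); P,F=meas(5)
    if F[2]>4: break
E
```

```text
t14.6 [557.4 -15.1  91.4] [ 0.12 -0.   -1.4 ] w0.163
t14.8 [557.5 -15.1  90.4] [ 0.25 -0.41 -1.45] w0.164
t15.1 [557.5 -15.1  89.4] [-0.05  0.08 -1.57] w0.166
t15.4 [557.5 -15.1  88.4] [-0.16  0.31 -2.36] w0.166
t15.7 [557.5 -15.1  87.4] [ 0.08  0.11 -1.51] w0.162
t16.0 [557.6 -15.1  86.6] [-0.18 -0.04  0.67] w0.164
t16.3 [557.6 -15.1  85.5] [-0.41 -0.03  0.68] w0.165
t16.6 [557.6 -15.1  84.5] [-0.1   0.51  1.09] w0.167
t16.9 [557.6 -15.1  83.5] [0.05 0.12 1.6 ] w0.164
```

```bash
python3 - <<'E'
from h import *
z=83.5; F=[0,0,1.6]; last=1.6
while z>58 and F[2]<13.3:
    dz=2. if F[2]<6 else 1. if F[2]<10 else .5 if F[2]<12 else .25
    z-=dz; robot.servo_line([*SEAT,z],feed=15); P,F=meas(4)
    if F[2]>15.5: break
    
for _ in range(4): robot.hold(.25); P,F=meas(6)
E
```

```text
t17.2 [557.6 -15.1  81.5] [-0.12  0.55  1.58] w0.164
t17.5 [557.6 -15.1  79.5] [-0.25  0.52  2.77] w0.164
t17.8 [557.7 -15.1  77.8] [-1.51  0.32  6.59] w0.162
t18.1 [557.7 -15.1  77. ] [-2.07  0.74  8.41] w0.164
t18.4 [557.8 -15.1  76.3] [-2.23  0.33 10.44] w0.165
t18.7 [557.8 -15.1  75.9] [-2.12  0.23 10.91] w0.166
t19.0 [557.9 -15.1  75.5] [-2.91  0.34 11.7 ] w0.160
t19.3 [557.9 -15.1  75.1] [-3.07  0.7  12.84] w0.165
t19.5 [557.9 -15.1  74.9] [-3.17  0.46 13.49] w0.166
t19.8 [557.9 -15.1  74.9] [-3.01  1.13 13.21] w0.163
t20.1 [557.9 -15.1  74.9] [-3.2   0.32 13.06] w0.171
t20.4 [557.9 -15.1  74.9] [-3.26  0.77 12.98] w0.164
t20.7 [557.9 -15.1  74.9] [-2.91  0.71 12.66] w0.169
```

```bash
python3 - <<'E'
from h import *
snap("side","s5"); snap("top","t5"); print(robot.observe()["wrist_torque"])
for r in viewer.pinpoint("pointer","side")[:2]+viewer.pinpoint("spring","side")[:4]: print(round(r["confidence"],2),world(r["at"],"side").round(1))
c=cv2.resize(cv2.imread("pics/s5.png")[175:250,195:295],(800,600),interpolation=2); cv2.imwrite("pics/v7.png",c)
E
```

```text
[0.24548576 0.87701003 0.08691154]
0.44 [607.    5.7  63.5]
0.83 [554.1 -15.4   9.3]
0.68 [ 715.2 -309.5   -3.9]
0.53 [ 624.4 -342.9    1.7]
```

View pics/v7.png

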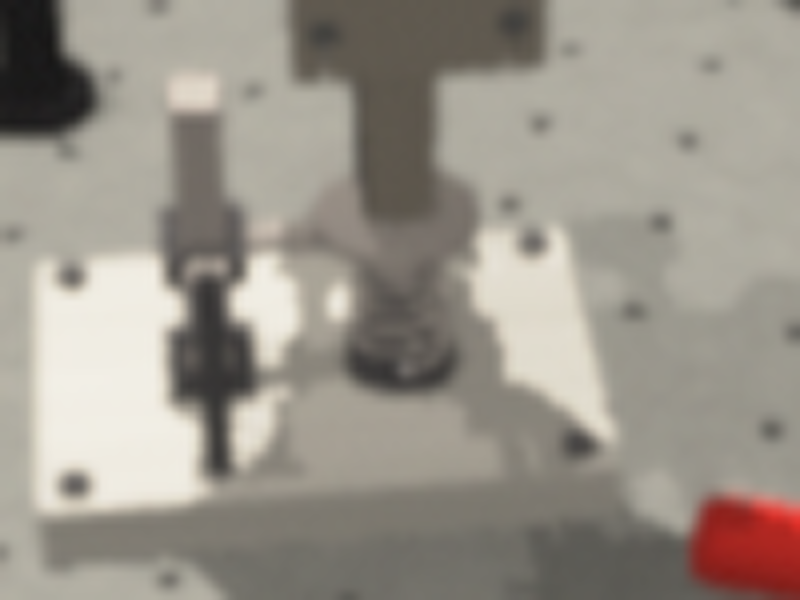

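```bash
python3 - <<'E'
from h import *
x0,y0,w,h=227,193,36,36
k=16
def ov(zb,col,cx=557.5,cy=-15.1,c=None):
    th=np.linspace(0,6.28,60)
    for r,z in((16,zb+12),(15,zb+12)) if zb!=18 else ((17.5,18),):
        q=((np.array([proj([cx+r*np.cos(t),cy+r*np.sin(t),z],"side") for t in th])-[x0,y0]+.5)*k).astype(np.int32); cv2.polylines(c,[q],True,col,1)
cs=[]
for f in("s5","s4"):
    c=cv2.resize(cv2.imread(f"pics/{f}.png")[y0:y0+h,x0:x0+25],(25*k,h*k),interpolation=2)
    c=np.clip(c.astype(float)*1.3,0,255).astype(np.uint8)
    ov(10 if f=="s5" else 15.9,(0,0,255),c=c); ov(18,(0,255,0),c=c); cs.append(c)
cv2.imwrite("pics/v8.png",np.hstack(cs))
E
```

```text
(no output)
```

View pics/v8.png

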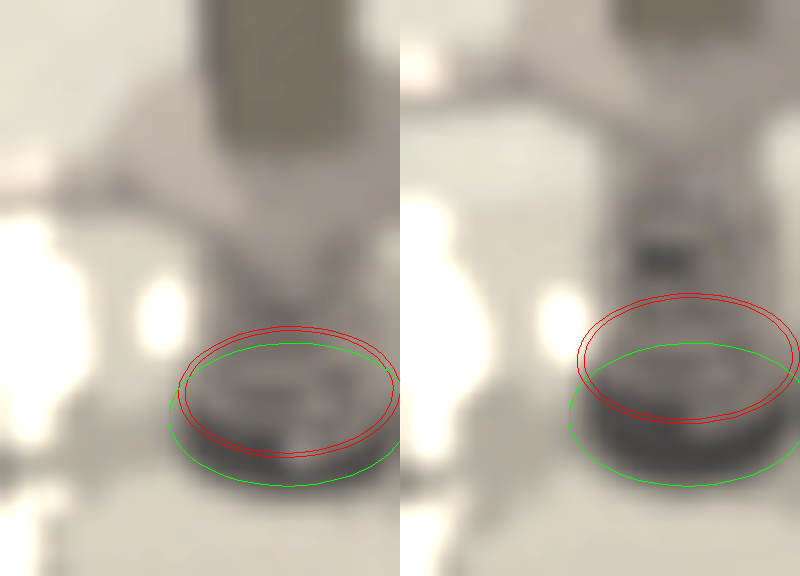

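```bash
python3 - <<'E'
from h import *
p=[SEAT[0]-.5,SEAT[1]]
z=robot.observe()["tcp_pos"][2]
import re
zc=74.75-.0
# commanded z of last step: reconstruct (steps 2,2,2,1,1?,...) -> continue from measured sag
F=meas(6)[1]
cmd=83.5-2-2-2-1-1-.5-.5-.5-.25; print("cmd",cmd)
robot.servo_line([*p,cmd],feed=5); P,F=meas(6)
while F[2]<13.6 and cmd>72:
    cmd-=.2; robot.servo_line([*p,cmd],feed=5); P,F=meas(6)
for _ in range(4):
    robot.hold(.3); P,F=meas(6)
    if F[2]<13.4: cmd-=.1; robot.servo_line([*p,cmd],feed=5)
E
```

```text
t21.0 [557.9 -15.1  74.9] [-3.36  0.73 13.12] w0.163
cmd 73.75
t21.3 [557.8 -15.1  75. ] [-2.59  0.75 12.48] w0.163
t21.6 [557.8 -15.1  74.8] [-2.98  0.71 13.47] w0.162
t21.9 [557.8 -15.1  74.7] [-2.71  0.55 13.59] w0.163
t22.2 [557.8 -15.1  74.5] [-3.01  0.77 14.13] w0.160
t22.5 [557.8 -15.1  74.5] [-2.4   0.76 13.97] w0.165
t22.9 [557.8 -15.1  74.6] [-3.13  0.66 13.97] w0.165
t23.2 [557.8 -15.1  74.6] [-2.75  0.97 14.01] w0.165
t23.6 [557.8 -15.1  74.6] [-3.1   0.84 14.15] w0.166
```

```bash
python3 - <<'E'
from h import *
robot.servo_line([*SEAT,86],feed=30); meas(4)
robot.servo_line([*SEAT,110],feed=40); meas(4)
robot.servo_line([*SEAT,230],feed=150); P,F=meas(4)
robot.movep([437,308,230],down(0)); robot.hold(.2); meas(4)
for cam in("side","top"):
    snap(cam,cam+"6")
    for n in("pointer","mark"):
        for r in viewer.pinpoint(n,cam)[:2]: print(cam,n,round(r["confidence"],2),world(r["at"],cam).round(1))
f=lambda p,x,y,w,h:cv2.resize(cv2.imread(p)[y:y+h,x:x+w],(400,600),interpolation=2)
cv2.imwrite("pics/v9.png",np.hstack([f("pics/side6.png",206,180,40,60),f("pics/top6.png",220,140,40,60)]))
# predicted images
c,s=np.cos(YAW),np.sin(YAW)
col=SEAT+55*np.array([c,s]); 
for z in(58,61,63.6,66): print(z,"col",proj([*col,z],"side"),"y+20",proj([*(col+20*np.array([-s,c])),z],"side"),"y+30",proj([*(col+30*np.array([-s,c])),z],"side"))
E
```

```text
t24.2 [557.4 -15.1  85.7] [0.17 0.17 0.65] w0.165
t25.0 [557.3 -15.  109.9] [ 0.23  0.1  -1.47] w0.165
t26.0 [556.8 -15.  229. ] [-0.53  0.2  -2.13] w0.167
t28.3 [437.2 307.7 230. ] [ 0.24  0.24 -1.44] w0.161
side pointer 0.6 [605.2   6.1  60.1]
side mark 0.67 [601.1  25.5  66.4]
top pointer 0.57 [608.2   7.9  60.9]
top mark 0.8 [597.5  31.9  60.7]
top mark 0.26 [ 442.  -307.1    4.7]
58 col [219.9015985  205.81671163] y+20 [220.29643822 210.89250434] y+30 [220.49997337 213.50531408]
61 col [219.82648584 204.71355209] y+20 [220.22044114 209.77737323] y+30 [220.42353298 212.38419323]
63.6 col [219.76119152 203.75417818] y+20 [220.15437287 208.80750895] y+30 [220.35707666 211.40907838]
66 col [219.7007572 202.8658693] y+20 [220.09321795 207.90942113] y+30 [220.29556034 210.50609449]
```

View pics/v9.png

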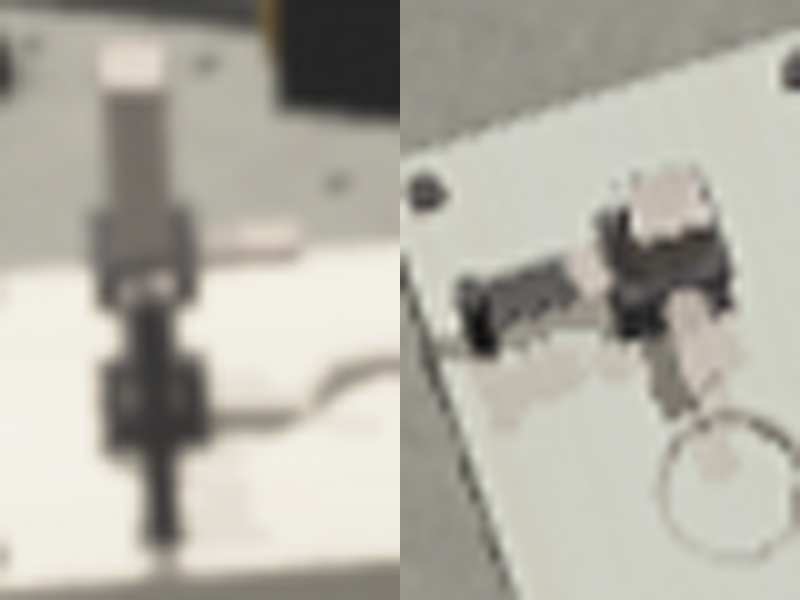

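```bash
python3 - <<'E'
from h import *
np.set_printoptions(precision=1,suppress=True,linewidth=200)
c,s=np.cos(YAW),np.sin(YAW); u=np.array([c,s]); v=np.array([-s,c])
im=cv2.imread("pics/side6.png").astype(float).mean(2)
a0=cv2.imread("pics/side0.png").astype(float).mean(2)
W=lambda a,b,z:[*(SEAT+a*u+b*v),z]
print("cols 226..238"); print(im[198:210,226:238].astype(int)); 
for z in(59,61,63,65):
    print(z,"far",proj(W(24,-5,z),"side"),proj(W(36,-5,z),"side"),"near",proj(W(24,5,z),"side"),"bot",proj(W(24,5,z-4),"side"), proj(W(36,5,z-4),"side"))
print("coltop corners", [proj(W(55+a,b,112),"side").round(1) for a,b in((7,9),(-7,9),(7,-9),(-7,-9))])
print(im[182:192,214:226].astype(int))
print("plate edge near", [proj(W(a,60,18),"side").round(1) for a in(-55,105)])
E
```

```text
cols 226..238
[[177 176 175 174 173 172 172 173 173 174 174 171]
 [176 176 176 175 174 173 173 173 173 173 174 173]
 [171 175 176 175 175 175 174 174 173 174 174 175]
 [167 175 176 178 179 180 180 181 183 180 176 176]
 [168 180 182 186 193 196 197 198 198 192 181 176]
 [169 186 189 192 203 209 209 209 206 197 185 179]
 [165 181 182 184 191 194 195 194 190 186 189 195]
 [151 164 164 165 168 169 169 169 167 178 205 219]
 [153 173 179 183 190 195 196 197 201 210 226 232]
 [189 216 221 223 228 230 230 230 231 233 235 236]
 [211 232 234 235 236 237 237 237 237 237 237 237]
 [217 235 237 237 237 237 237 237 237 237 237 237]]
59 far [233.5 203.2] [228.2 203.6] near [233.8 205.7] bot [233.9 207.2] [228.5 207.5]
61 far [233.4 202.5] [228.1 202.9] near [233.8 204.9] bot [233.8 206.4] [228.5 206.8]
63 far [233.4 201.7] [228.1 202.1] near [233.7 204.2] bot [233.8 205.7] [228.4 206.1]
65 far [233.4 201. ] [228.1 201.4] near [233.7 203.5] bot [233.8 204.9] [228.4 205.3]
coltop corners [array([215.4, 187.7]), array([221.9, 187.2]), array([215.2, 183.4]), array([221.5, 183. ])]
[[167 166 163 158 153 151 144 136 132 132 128 124]
 [176 177 179 180 180 179 174 173 169 167 166 164]
 [177 179 191 198 200 200 197 196 184 176 175 173]
 [175 181 202 211 212 213 214 211 188 174 172 164]
 [174 179 206 215 216 216 216 212 184 171 169 156]
 [172 174 201 211 212 213 213 208 181 172 171 163]
 [173 170 181 186 187 188 188 182 168 170 174 174]
 [175 168 150 136 133 133 134 135 144 164 175 177]
 [176 169 139 115 109 108 110 116 136 163 175 178]
 [178 170 140 116 109 108 108 115 138 164 174 177]]
plate edge near [array([272.1, 232.4]), array([199.1, 238.2])]
```

```bash
python3 - <<'E'
from h import *
robot.servo_line([437,308,95],feed=120); robot.hold(.1); meas(4)
z=88
robot.servo_line([437,308,z],feed=40); F=meas(5)[1]
while z>79 and F[2]<0.2:
    z-=1; robot.servo_line([437,308,z],feed=20); F=meas(5)[1]
grip(0.4); robot.hold(.3)
robot.servo_line([437,308,150],feed=80); robot.servo_line([437,308,260],feed=150); meas(4)
robot.movep([560,150,330],down(0)); robot.hold(.3)
for cam in("side","top"):
    snap(cam,cam+"7")
    for n in("spring","square_tray","mark","pointer"):
        for r in viewer.pinpoint(n,cam)[:3]: print(cam,n,round(r["confidence"],2),world(r["at"],cam).round(1))
f=lambda p,x,y,w,h:cv2.resize(cv2.imread(p)[y:y+h,x:x+w],(400,300),interpolation=2)
cv2.imwrite("pics/v10.png",np.hstack([f("pics/side7.png",200,264,160,120),f("pics/top7.png",60,160,160,120)]))
E
```

```text
t30.0 [437.4 308.4  95.7] [-0.18  0.31 -1.3 ] w0.166
t30.4 [436.8 307.9  87.7] [-0.03 -0.02 -1.41] w0.164
t30.7 [437. 308.  87.] [ 0.17  0.02 -1.67] w0.165
t31.0 [437. 308.  86.] [-0.06 -0.1  -1.22] w0.166
t31.3 [437.  308.   84.9] [-0.    0.16 -1.49] w0.165
t31.6 [437.  308.   83.9] [-0.08 -0.24 -1.27] w0.163
t31.9 [437.  308.   82.9] [-0.25 -0.15 -1.69] w0.166
t32.1 [437.1 308.1  82.1] [ 0.02  0.18 -0.68] w0.164
t32.4 [437.2 308.1  81.1] [ 0.35 -0.11  0.56] w0.167
t35.2 [436.4 307.7 259.1] [-0.2  -0.28  0.53] w0.397
side spring 0.98 [436.  306.5   4.5]
side spring 0.83 [ 624.3 -346.4   -1.2]
side spring 0.56 [ 712.6 -311.8   -1.9]
side square_tray 0.94 [436.3 308.8  -0.7]
side mark 0.64 [600.   29.6  65.3]
side mark 0.27 [ 723.  -152.3   -3. ]
side pointer 0.44 [602.4   6.5  62.6]
top spring 0.88 [434.3 303.1   5.6]
top spring 0.66 [ 620.1 -352.     1.2]
top spring 0.65 [ 7.212e+02 -3.167e+02  3.000e-01]
top square_tray 0.56 [435.3 304.8   1.8]
top mark 0.86 [600.5  25.2  61.8]
top pointer 0.48 [608.5   3.4  62.2]
```

View pics/v10.png

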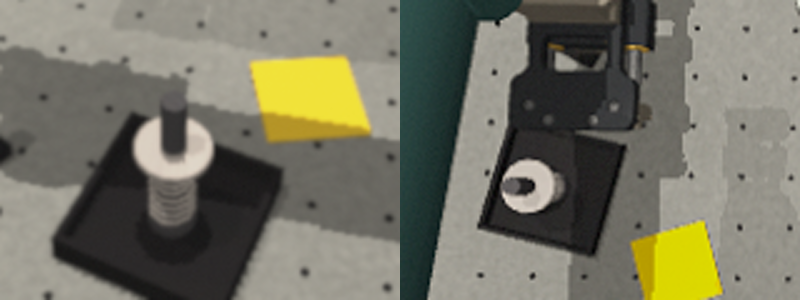

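```bash
python3 - <<'E'
from h import *
robot.job_done(); print("done")
E
```

```text
the job is handed in; nothing more can be done
done
```

I tested the smallest of the three springs, the pointer stopped above the mark, and the spring now stands upright in the square tray. The job is handed in at about 37 s of robot time; no verdict was reported.

- **Seating:** Floor contact came at the expected height in the recess, with the tool tip at about 87 mm.
- **Load:** I pressed in small steps and held 13.6 to 14.1 N at the wrist for about 1.7 s. Adding the spring's weight and subtracting the pointer's friction puts the load on the tester at about 14.5 to 15.5 N. The highest averaged wrist reading was 14.15 N.
- **Pointer height:** The arm's position puts it at about 63.6 mm, and the edges in the side picture at 62 to 65 mm, against 61 mm for the mark.
- **Placing:** Touchdown height in the tray showed no slip in the grip. Both cameras then show the spring upright within about 3 mm of the tray's centre, with the gripper clear.

Two checks did not agree cleanly:

- **Network heights:** The trained networks put the pointer at 60 to 63 mm and the mark at 61 to 66 mm. They could not rank the two reliably, and in the side view they put the pointer below the mark. I decided on the arm's position and the picture edges instead.
- **Sideways force:** About 3 N of sideways force built up during the press. A small shift in x barely reduced it, and I did not find the cause.

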